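Hold the UV hand lamp over a developed TLC plate

ROBOT

A 7-joint arm with a two-finger parallel gripper is mounted at the origin on the work surface. World frame = base frame: x ahead of the robot, y to its left, z up, the work surface at z = 0. Lengths are in m, angles in rad, forces in N, time in s.
With the tool pointing down it reaches from about 0.35 to 0.9 m from the base axis. Payload 8.1 kg.
Tool frame: the origin (TCP) lies on the mounting face of the last link; the fingertips stand ahead of it and the grasp point (between the pads) lies 159 mm ahead of it (manip.tip_extent is the z of the fingertips in the tool frame, in m); z points along the fingers, y is the direction in which the jaws open and shut (so a half turn about z gives the same grasp; the last joint's range is limited). The gripper opens to 92 mm and grips with 3 to 60 N. Pads are 19 mm wide; open, the fingers measure 130 mm over their backs; the gripper's body (75 mm by 190 mm) begins 47 mm behind the grasp point.
Start: joints at [-1.425, 0.434, 0.025, 1.573, -0.012, 1.134, -0.075], TCP at [0.154, 0.606, 0.405] pointing down, gripper open.
Joint ranges: [-2.62, 2.62], [-0.44, 2.09], [-1.27, 1.32], [0.08, 2.57], [-1.32, 4.46], [0.12, 2], [-2.74, 2.74]. Speed limits (rad/s): [2.22, 2.22, 3.01, 3.01, 3.14, 3.14, 3.14].

INTERFACE

Orientations are given as [roll, pitch, yaw] about the fixed x, y, z axes, in that order (R = Rz(yaw) Ry(pitch) Rx(roll)).
In Python, from bench import status, optics, workorder, models, manip gives the robot as it stands.
- The arm moves only by the shell command python3 -m crank 'ROWS' [FORCE]. ROWS is JSON, a list of rows, each an object of numbers: "x", "y", "z": the shift along the tool's x, y, z in mm; "ax", "ay", "az": the turn, a rotation vector about the tool's x, y, z in degrees; "fingers": the finger opening in mm, from 0 to 91.8. A call has 1 to 20 rows; each row is the pose to reach, as a shift and turn from the pose measured when the call began, along the tool's axes at that moment; what a row does not reach only later rows make up. A row lasts 1/12 s, in which the tool goes at most 41.7 mm and 7.16 degrees, less where a joint would pass 70% of its speed; a pose out of reach is approached as far as the arm can. A call with a gripper value outside its range is refused whole. The fingers move at their own pace and stop on an object; FORCE is the grip in N (left out, the last holds). Time passes only in rows, so rows that repeat a pose let the fingers close. It gives the time, the measured TCP pose, the force and the opening at its end, in the units of the state.
- status.sense(): the state, without advancing time (a new reading comes with each control period).
- optics.get_image(name): name is "scene" or "side" or "wrist"; returns (picture, depth): 480x640x3 uint8, blue, green, red; 480x640 float32, m along the optical axis (not along the pixel's ray), 0 where there is no reading.
- optics.camera_params(name): a dict with "fovy" (degrees; the focal length in pixels is half the picture's height over the tangent of half this angle, whatever the lens; pixels are square), "cx", "cy" (the principal point, pixels), "world_to_cam" (4x4, takes a point from world to camera coordinates). Camera axes: x right, y up, looking along -z (the intrinsics and any distortion apply to the point x, -y, -z); pixel columns grow to the right and rows downward; lengths in m; the calibration is good to about 2 mm. A picture is of the moment at which its call begins: read the wrist's pose just before it. camera_params takes no time and is no camera call; for the wrist camera it gives the pose at the moment of the call.
- workorder.sign_off(): hands the job in, once; it reports no verdict.
Trained networks look in the newest picture that a camera, given by its name, has taken for a name from the list of things; names that differ only in an ending like _2 or _b are one class to them, and where a whole thing is asked for, a point or a joint stands for the part that bears it (a point fixed in the world has none). Each returns a list of dicts, best first, with "score" (0 to 1); they miss things now and then, are a little off and sometimes report something else, mostly with a low value. They report only what shows in the picture. A call takes as long as a camera call. They do not tell look-alikes from the thing itself.
- models.trace(thing, camera): "pixels" (480x640 bool, what is visible of it) and "xy" ([column, row] in pixels, amid what is visible of it).
The state is a dict: "time": time; "joints": joint angles; "qd": joint speeds; "joint_efforts": joint torques, N m; "ee_pos": TCP position; "eef_rot": TCP orientation; "wrist_force": force on the tool from outside, world axes, zero at the start; "torque": the same for the moment, N m; "grip_width": finger opening in m.
Only numpy, scipy, OpenCV 4.12 (cv2) and the standard library are available. Lean on these libraries where they do the work, as an engineer would, in place of code of your own. Each camera call takes 0.05 s, during which the arm holds its last target.

TASK

Press the thumb button of the UV hand lamp fully in (it stays in), then take the lamp by its handle and lift it over the row of bottles and the developing tank. Hold it level over the narrow TLC plate in the shallow tray (not the square one), with its window lengthwise along the plate and centred on it, about 15 mm above the coating, and finish like that: lamp still in the gripper, steady and switched on. Do not touch the plates with anything, and leave everything else on the bench where it is.

Things in the scene. Friction and masses are not known exactly. Their poses are not given: they have to be found in the camera images.
- lamp_center (a point): Hand lamp, light grey plastic, about 0.4 kg, standing window-down on the bench at the left or the right: a flat housing 200 mm long, 62 wide, 32 high, with a bar handle on two posts above it (72 mm high in all). This point is its centre, half-way up, 36 mm above the underside. x runs along the lamp towards the button's end, z up.
- lamp_grip (a point): Centre of the lamp's handle bar, straight above lamp_center and 62 mm above the lamp's underside. The bar runs along x: 112 mm long, 24 wide, 20 high, with a 20 mm gap under it down to the housing, between posts that stand 46 mm either side of the centre. Same axes as lamp_center.
- lamp_window (a point): Centre of the lamp's underside, where the dark filter window (150 x 46 mm) looks down; same axes as lamp_center. 62 mm straight below the centre of the handle bar.
- lamp_button_top (a point): Centre of the top of the black round thumb button (16 mm across) on top of the handle bar, 38 mm from the lamp's centre towards its +x end. Up, it stands 8 mm proud of the bar (80 mm above the lamp's underside); pressed in, 3 mm. The point moves with the button.
- lamp_switch (a joint): Travel of the thumb button, 0 up (off) to 0.005 m fully in (on). It takes about 3 N straight down and stays where it is left.
- plate_narrow: Glass TLC plate, 100 x 50 mm, 2 mm thick, white coating upwards, lying loose in the tray. Origin at the centre of its underside, 3 mm above the bench; x runs along its 100 mm side. The coating is 2 mm above the origin.
- plate_square: Glass TLC plate, 100 x 100 mm, 2 mm thick, lying loose in the tray beside the narrow one (either may be on either side). Origin at the centre of its underside.
- tray: Shallow grey enamelled tray, 175 mm along its x, 250 mm along its y, floor 3 mm thick, rim 12 mm high all round; fixed, on the other side of the row from the lamp. Origin at the centre of its underside, on the bench.
- bottle_large: Amber glass bottle, 84 mm across, 180 mm high, in the row that runs away from the robot in the middle of the bench, between the lamp and the tray. Origin at the centre of its underside.
- bottle_small: Amber glass bottle, 68 mm across, 140 mm high, in the same row. Origin at the centre of its underside.
- tank: Rectangular glass developing tank with a lid, 120 x 70 mm and 133 mm high to the lid's knob, in the same row. Origin at the centre of its underside.
- flask: Conical glass flask, 82 mm across the foot, 130 mm high, at the back. Origin at the centre of its underside.
- beaker: Small glass beaker of capillaries, 52 mm across, 80 mm high, at the back. Origin at the centre of its underside.
- vial: Amber sample vial, 23 mm across, 53 mm high, about 95 mm to one side of the lamp. Origin at the centre of its underside.
- forceps: Steel forceps, 125 x 14 mm, 5 mm high, lying on the bench along the tray's near side. Origin at the middle of the underside; y along its length.
There are look-alikes about, which are no part of the job. Several things have the shape of the forceps; the one meant has the colours described above. Leave any turquoise look-alike of the part that bears lamp_center alone.

How it is judged:
By the outcome, as a careful person would: the job done as asked, in the order asked, and still so for the second after the job is handed in, while the arm keeps its last pose, push and grip.
It also fails if it takes over 61 s, if anything falls off the work surface, if the arm or the gripper's body presses on something with over 40 N, if the wrist force passes 120 N, or if a joint passes its speed limit or range.

## Working session

There is one attempt and no reset: what is moved stays moved. The work goes in short steps, Python scripts to look and compute and a shell command to move; the robot and the scene stay as the last step left them, time stands still between calls to the robot, and variables do not carry over. Pictures are saved under pics/ and viewed, and the job is handed in when it is done.

```bash
mkdir -p pics; ls; cat > h.py <<'E'
import numpy as np, cv2
from bench import status, optics, workorder, models, manip
def save(n,im): cv2.imwrite('pics/'+n+'.png',im)
E
python3 - <<'E'
from h import *
s=status.sense(); print({k:np.round(v,3).tolist() for k,v in s.items()}); print(manip.tip_extent)
for c in ("scene","side","wrist"):
    im,d=optics.get_image(c); save(c+'0',im); np.savez('pics/'+c+'0.npz',im=im,d=d)
    p=optics.camera_params(c); print(c,p)
E
```

```text
pics
{'time': 0.0, 'joints': [-1.425, 0.435, 0.025, 1.574, -0.012, 1.134, -0.075], 'qd': [-0.0, 0.0, 0.002, 0.002, 0.0, -0.002, -0.001], 'joint_efforts': [-0.0, -66.786, 0.985, -31.446, -0.061, 0.043, 0.0], 'ee_pos': [0.154, 0.606, 0.404], 'eef_rot': [-3.14, 0.0, 2.893], 'wrist_force': [0.891, 0.323, 0.675], 'torque': [-0.024, 0.016, 0.018], 'grip_width': 0.092}
0.178
scene {'fovy': 52.21508267927104, 'cx': 303.88905691917114, 'cy': 242.98461991248638, 'world_to_cam': array([[ 0.20259069,  0.97920645,  0.01057045, -0.11815463],
       [-0.74436844,  0.14697266,  0.6513944 ,  0.33012432],
       [ 0.63629603, -0.13983475,  0.75866568, -1.49350594],
       [ 0.        ,  0.        ,  0.        ,  1.        ]])}
side {'fovy': 50.17766019714024, 'cx': 328.108854044695, 'cy': 241.18240535114356, 'world_to_cam': array([[-0.97568279, -0.21825309, -0.02021587,  0.51906459],
       [ 0.12662638, -0.6365406 ,  0.76077712, -0.12000047],
       [-0.17891018,  0.73971728,  0.6486983 , -1.25428449],
       [ 0.        ,  0.        ,  0.        ,  1.        ]])}
wrist {'fovy': 60.65071019471768, 'cx': 323.43510412893755, 'cy': 247.4695967720265, 'world_to_cam': array([[ 0.24538485,  0.9694248 , -0.00135222, -0.62379183],
       [-0.93465413,  0.23621286, -0.26575393,  0.03421738],
       [-0.25730903,  0.06647585,  0.96403995, -0.38966586],
       [ 0.        ,  0.        ,  0.        ,  1.        ]])}
```

View pics/scene0.png

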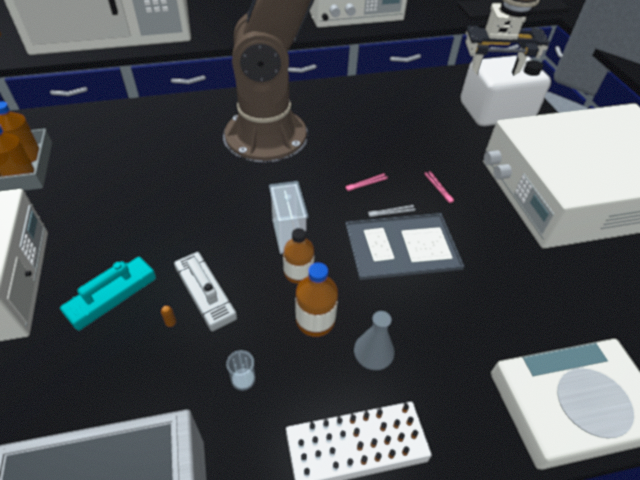

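View pics/side0.png

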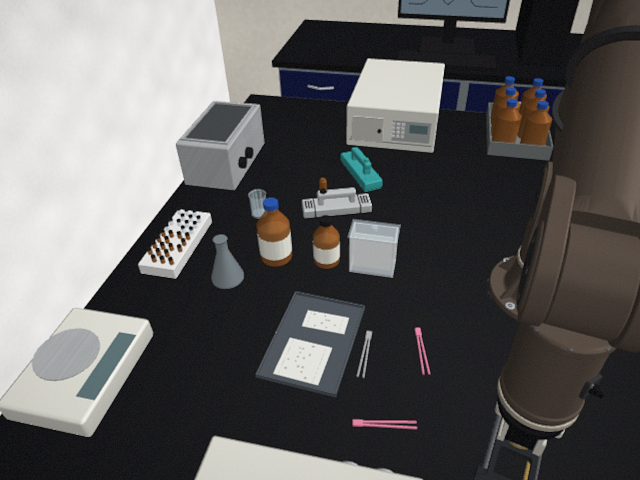

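View pics/wrist0.png

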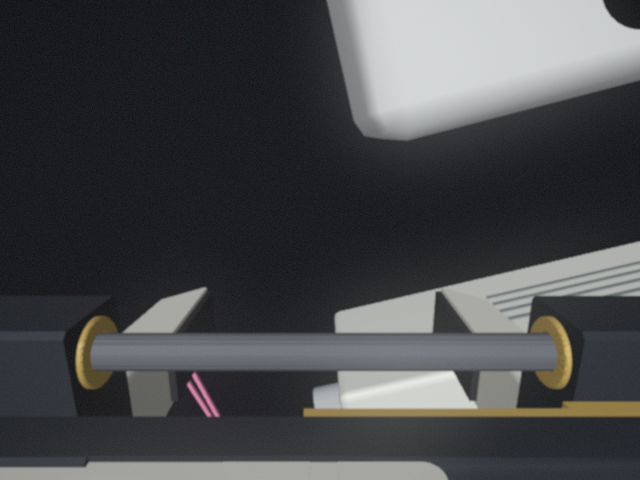

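Scene picture: the light-grey lamp is at (205,290) with its black button at about (208,288). The turquoise look-alike is at (108,292). The tray is at (405,245), with the narrow plate at (378,245) and the square one at (428,245). The row of tank, small bottle and large bottle is at (288,215), (298,258) and (316,300). The wrist view shows nothing useful yet. Next I'll measure poses.

```bash
cat >> h.py <<'E'
def pts(cam,d,p,mask=None):
    f=240/np.tan(np.radians(p['fovy']/2))
    v,u=np.nonzero((d>0)&(mask if mask is not None else True))
    z=d[v,u]; c=np.c_[(u-p['cx'])/f*z,-(v-p['cy'])/f*z,-z,]
    T=np.linalg.inv(p['world_to_cam']); return c@T[:3,:3].T+T[:3,3],u,v
def proj(P,p):
    f=240/np.tan(np.radians(p['fovy']/2)); P=np.atleast_2d(P)
    c=P@p['world_to_cam'][:3,:3].T+p['world_to_cam'][:3,3]
    return np.c_[p['cx']+f*c[:,0]/-c[:,2],p['cy']-f*c[:,1]/-c[:,2]]
E
python3 - <<'E'
from h import *
for cam in ("scene","side"):
    z=np.load(f'pics/{cam}0.npz'); d=z['d']; p=optics.camera_params(cam)
    optics.get_image(cam)
    for t in ("lamp_center","lamp_button_top","plate_narrow","plate_square","tray","bottle_large","bottle_small","tank","flask","vial","beaker"):
        for r in models.trace(t,cam)[:3]:
            P,u,v=pts(cam,d,p,r['pixels'])
            if len(P)<3: print(cam,t,'few');continue
            zs=np.percentile(P[:,2],[2,50,98]); 
            q=P
            if t=='lamp_center': q=P[P[:,2]>0.015]
            lo,hi=np.percentile(q[:,:2],[1,99],axis=0)
            rr=cv2.minAreaRect(q[:,:2].astype(np.float32)*1000)
            print(cam,t,round(r['score'],2),np.round(r['xy']),len(P),'z',zs.round(3),'box',lo.round(3),hi.round(3),'rect',np.round(rr[0]),np.round(rr[1]),round(rr[2],1))
    print(status.sense()['time'])
E
```

```text
scene lamp_center 0.85 [105. 289.] 3029 z [0.005 0.033 0.075] box [ 0.453 -0.517] [ 0.594 -0.339] rect [ 521. -429.] [ 65. 198.] 34.1
scene lamp_center 0.66 [205. 290.] 2292 z [0.009 0.033 0.077] box [ 0.463 -0.276] [ 0.655 -0.168] rect [ 555. -223.] [204.  63.] 19.7
scene lamp_button_top 0.75 [205. 294.] 2363 z [0.001 0.033 0.076] box [ 0.46  -0.277] [ 0.656 -0.166] rect [ 542. -224.] [231.  69.] 19.9
scene lamp_button_top 0.52 [210. 284.] 34 z [0.078 0.08  0.083] box [ 0.584 -0.215] [ 0.599 -0.204] rect [ 592. -209.] [11. 16.] 78.0
scene lamp_button_top 0.5 [117. 264.] 38 z [0.075 0.08  0.084] box [ 0.492 -0.403] [ 0.505 -0.391] rect [ 499. -397.] [12. 15.] 74.6
scene plate_narrow 0.83 [378. 246.] 596 z [0.003 0.006 0.01 ] box [0.443 0.181] [0.539 0.228] rect [488. 205.] [ 50. 104.] 89.7
scene plate_narrow 0.28 [288. 210.] 1771 z [0.003 0.121 0.133] box [ 0.3  -0.04] [0.518 0.037] rect [378.   5.] [ 94. 324.] 82.6
scene plate_square 0.96 [428. 243.] 1291 z [0.002 0.006 0.01 ] box [0.463 0.271] [0.565 0.371] rect [514. 321.] [104. 106.] 85.2
scene plate_square 0.46 [287. 212.] 1637 
[... 1803 characters left out ...]
ox [ 0.629 -0.018] [0.707 0.052] rect [677. -73.] [ 84. 255.] 4.9
side bottle_large 0.67 [325. 186.] 57 z [0.024 0.043 0.058] box [ 0.599 -0.301] [ 0.623 -0.255] rect [ 600. -260.] [19. 88.] 20.0
side bottle_small 0.67 [326. 242.] 1123 z [0.006 0.077 0.14 ] box [ 0.503 -0.012] [0.567 0.033] rect [567. -48.] [ 65. 183.] 31.7
side tank 0.91 [372. 248.] 2506 z [0.002 0.09  0.123] box [ 0.357 -0.038] [0.472 0.032] rect [428. -80.] [139. 239.] 5.0
side flask 0.84 [227. 268.] 1177 z [-0.001  0.046  0.13 ] box [0.73  0.022] [0.821 0.15 ] rect [802.  69.] [ 86. 191.] 38.8
side beaker 0.85 [259. 203.] 355 z [0.005 0.052 0.076] box [ 0.752 -0.187] [ 0.798 -0.136] rect [737. -92.] [ 46. 217.] 28.1
1.35
```

Candidates for the lamp are the grey one at scene (205,290) and side (337,202), and the turquoise one at scene (108,292) and side (361,169). I choose the light-grey one. Next is the close crop, and a plan for the wrist views.

```bash
python3 - <<'E'
from h import *
im=np.load('pics/scene0.npz')['im']; save('crop1',cv2.resize(im[230:350,150:270],None,fx=5,fy=5,interpolation=cv2.INTER_CUBIC))
s=status.sense(); p=optics.camera_params('wrist')
from scipy.spatial.transform import Rotation as R
T=np.linalg.inv(p['world_to_cam']); Rt=R.from_euler('xyz',s['eef_rot']).as_matrix()
print('cam in tool',(Rt.T@(T[:3,3]-s['ee_pos'])).round(3),'dir',(Rt.T@-T[:3,2]).round(3))
def go(P,yaw):
    d=Rt.T@(np.array(P)-s['ee_pos']); return (d*1000).round(0)
print(go([.5,.15,.42],0), go([.40,.21,.42],0))
E
```

```text
cam in tool [ 0.071 -0.001  0.02 ] dir [-0.266  0.     0.964]
[-448. -356.  -15.] [-336. -323.  -15.]
```

View pics/crop1.png

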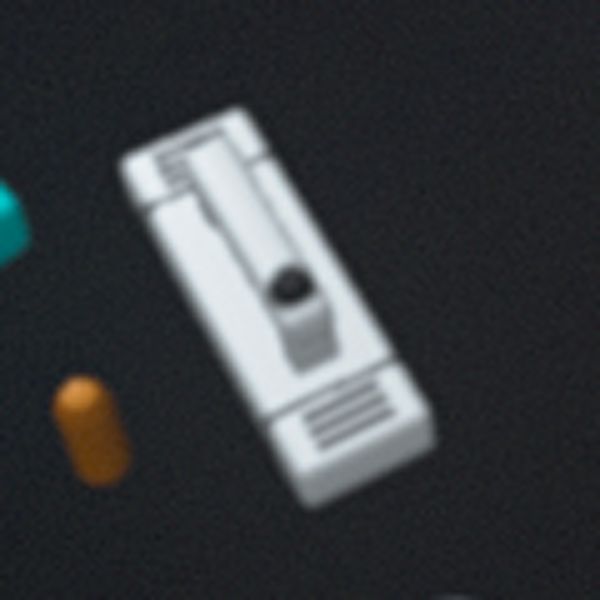

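The crop shows the light-grey lamp with its black button at crop (290,285), at the end away from the robot. I'll move over the tray first, lifting on the way, for a wrist look at the plate.

```bash
python3 -m crank '[{"x":-10,"y":-8,"z":-30},{"x":-30,"y":-25,"z":-50,"az":4},{"x":-60,"y":-48,"z":-50,"az":9},{"x":-90,"y":-72,"z":-50,"az":14},{"x":-120,"y":-96,"z":-50,"az":19},{"x":-150,"y":-120,"z":-50,"az":24},{"x":-180,"y":-144,"z":-50,"az":29},{"x":-210,"y":-168,"z":-50,"az":34},{"x":-240,"y":-192,"z":-50,"az":39},{"x":-270,"y":-216,"z":-50,"az":44},{"x":-300,"y":-240,"z":-50,"az":48},{"x":-330,"y":-263,"z":-50,"az":52},{"x":-360,"y":-286,"z":-50,"az":56},{"x":-390,"y":-308,"z":-45,"az":60},{"x":-415,"y":-328,"z":-40,"az":63},{"x":-430,"y":-342,"z":-40,"az":65},{"x":-440,"y":-350,"z":-40,"az":66},{"x":-440,"y":-350,"z":-40,"az":66},{"x":-440,"y":-350,"z":-40,"az":66},{"x":-440,"y":-350,"z":-40,"az":66}]'
python3 - <<'E'
from h import *
s=status.sense(); print(np.round(s['joints'],2))
p=optics.camera_params('wrist'); im,d=optics.get_image('wrist'); save('w1',im); np.savez('pics/w1.npz',im=im,d=d,p=p['world_to_cam'])
for t in ("plate_narrow","plate_square"):
    for r in models.trace(t,'wrist')[:2]:
        P,u,v=pts('wrist',d,p,r['pixels']); 
        rr=cv2.minAreaRect(P[:,:2].astype(np.float32)*1000)
        print(t,r['score'],np.round(r['xy']),len(P),np.percentile(P[:,2],[2,50,98]).round(4),rr)
E
```

```text
[-1.42  0.43  0.03  1.57 -0.01  1.13 -0.08]$[0]: bad value
```

```bash
ls pics
```

```text
crop1.png
scene0.npz
scene0.png
side0.npz
side0.png
w1.npz
w1.png
wrist0.npz
wrist0.png
```

View pics/w1.png

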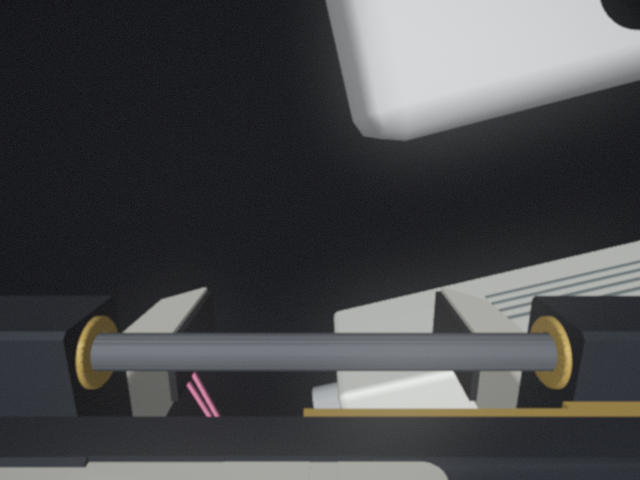

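The call was refused with "bad value" in row 0, so I suspect each row needs every key. I'll test with one full row.

```bash
python3 -m crank '[{"x":-10,"y":-8,"z":-30,"ax":0,"ay":0,"az":0,"fingers":90}]'
```

```text
time: 1.58
ee_pos: [0.1593, 0.5956, 0.4295]
eef_rot: [-3.133, -0.001, 2.896]
wrist_force: [1.4, -1.1, -0.4]
grip_width: 0.0908
```

```bash
python3 -m crank '[{"x":-20,"y":-16,"z":-25,"ax":0,"ay":0,"az":4,"fingers":0},{"x":-48,"y":-38,"z":-25,"ax":0,"ay":0,"az":9,"fingers":0},{"x":-78,"y":-62,"z":-25,"ax":0,"ay":0,"az":14,"fingers":0},{"x":-108,"y":-86,"z":-25,"ax":0,"ay":0,"az":19,"fingers":0},{"x":-138,"y":-110,"z":-25,"ax":0,"ay":0,"az":24,"fingers":0},{"x":-168,"y":-134,"z":-25,"ax":0,"ay":0,"az":29,"fingers":0},{"x":-198,"y":-157,"z":-25,"ax":0,"ay":0,"az":34,"fingers":0},{"x":-228,"y":-181,"z":-25,"ax":0,"ay":0,"az":39,"fingers":0},{"x":-258,"y":-205,"z":-25,"ax":0,"ay":0,"az":44,"fingers":0},{"x":-288,"y":-229,"z":-25,"ax":0,"ay":0,"az":49,"fingers":0},{"x":-318,"y":-253,"z":-25,"ax":0,"ay":0,"az":53,"fingers":0},{"x":-348,"y":-277,"z":-20,"ax":0,"ay":0,"az":57,"fingers":0},{"x":-378,"y":-301,"z":-15,"ax":0,"ay":0,"az":61,"fingers":0},{"x":-405,"y":-322,"z":-15,"ax":0,"ay":0,"az":64,"fingers":0},{"x":-425,"y":-338,"z":-15,"ax":0,"ay":0,"az":66,"fingers":0},{"x":-430,"y":-342,"z":-15,"ax":0,"ay":0,"az":66,"fingers":0},{"x":-430,"y":-342,"z":-15,"ax":0,"ay":0,"az":66,"fingers":0},{"x":-430,"y":-342,"z":-15,"ax":0,"ay":0,"az":66,"fingers":0}]'
cat > w.py <<'E'
from h import *
import sys
n=sys.argv[1]
s=status.sense(); print(np.round(s['joints'],2),s['time'])
p=optics.camera_params('wrist'); im,d=optics.get_image('wrist'); save(n,im); np.savez('pics/'+n+'.npz',im=im,d=d,p=p['world_to_cam'])
for t in sys.argv[2:]:
    for r in models.trace(t,'wrist')[:2]:
        P,u,v=pts('wrist',d,p,r['pixels']); 
        if len(P)<3: continue
        rr=cv2.minAreaRect(P[:,:2].astype(np.float32)*1000)
        print(t,r['score'],np.round(r['xy']),len(P),np.percentile(P[:,2],[2,50,98]).round(4),np.round(rr[0],1),np.round(rr[1],1),round(rr[2],1), 'mean',(P.mean(0)*1000).round(1))
E
python3 w.py w2 plate_narrow plate_square
```

```text
time: 3.08
ee_pos: [0.493, 0.16, 0.447]
eef_rot: [-3.137, 0.007, 1.745]
wrist_force: [-0.2, 0.4, -0.9]
grip_width: 0.0005
[-0.81  0.23  0.49  1.8  -0.11  1.15 -0.11] 3.0833
plate_square 0.86 [385.  45.] 10431 [0.003  0.0048 0.0066] [516.6 318. ] [ 96.7 100.9] 85.1 mean [518.4 312.9   4.8]
```

View pics/w2.png

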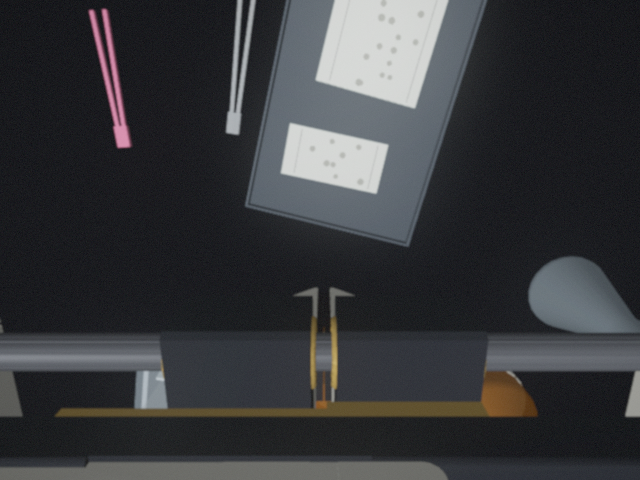

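The wrist view shows the narrow plate at (335,158), the square plate at (385,45), the tray corners at about (247,206) and (409,245), and the steel forceps at (236,70). The closed fingers are at (324,290). I'll fit the narrow plate by its brightness.

```bash
cat > plate.py <<'E'
from h import *
import sys
def fit(n,cam,roi,thr=140,T=None,zp=.005):
    z=np.load('pics/'+n+'.npz'); im,d=z['im'],z['d']; p=optics.camera_params(cam)
    if T is not None: p['world_to_cam']=T
    g=im.min(2); m=np.zeros(g.shape,np.uint8); a,b,c,e=roi; m[b:e,a:c]=(g[b:e,a:c]>thr)
    cs,_=cv2.findContours(m,cv2.RETR_EXTERNAL,cv2.CHAIN_APPROX_NONE); c=max(cs,key=cv2.contourArea)[:,0].astype(float)
    f=240/np.tan(np.radians(p['fovy']/2)); Ti=np.linalg.inv(p['world_to_cam'])
    r=np.c_[(c[:,0]-p['cx'])/f,-(c[:,1]-p['cy'])/f,-np.ones(len(c))]@Ti[:3,:3].T; o=Ti[:3,3]
    P=o+r*((zp-o[2])/r[:,2])[:,None]
    rr=cv2.minAreaRect(P[:,:2].astype(np.float32)*1000); print(n,np.round(rr[0],1),np.round(rr[1],1),round(rr[2],2))
fit('w2','wrist',(265,110,405,205),T=np.load('pics/w2.npz')['p'])
fit('scene0','scene',(355,222,399,268))
fit('side0','side',(298,305,352,338))
z=np.load('pics/w2.npz'); p=optics.camera_params('wrist'); p['world_to_cam']=z['p']
m=np.zeros((480,640),bool); m[135:182,300:370]=1
print(np.median(pts('wrist',z['d'],p,m)[0],axis=0))
E
python3 plate.py
```

```text
w2 [493.3 204.6] [ 51.2 101.2] 88.06
scene0 [490.4 206.2] [ 54.2 105.1] 87.78
side0 [492.8 207. ] [ 51.7 101.2] 88.12
[0.4940531  0.20544705 0.00475241]
```

```bash
python3 -m crank '[{"x":-10,"y":-1,"z":0,"ax":0,"ay":0,"az":2,"fingers":0},{"x":-30,"y":-4,"z":0,"ax":0,"ay":0,"az":7,"fingers":0},{"x":-58,"y":-8,"z":0,"ax":0,"ay":0,"az":12,"fingers":0},{"x":-86,"y":-12,"z":0,"ax":0,"ay":0,"az":17,"fingers":0},{"x":-114,"y":-16,"z":0,"ax":0,"ay":0,"az":23,"fingers":0},{"x":-142,"y":-20,"z":0,"ax":0,"ay":0,"az":29,"fingers":0},{"x":-170,"y":-24,"z":0,"ax":0,"ay":0,"az":35,"fingers":0},{"x":-198,"y":-27,"z":0,"ax":0,"ay":0,"az":41,"fingers":0},{"x":-226,"y":-31,"z":0,"ax":0,"ay":0,"az":47,"fingers":0},{"x":-254,"y":-35,"z":0,"ax":0,"ay":0,"az":53,"fingers":0},{"x":-282,"y":-39,"z":0,"ax":0,"ay":0,"az":59,"fingers":0},{"x":-310,"y":-43,"z":5,"ax":0,"ay":0,"az":65,"fingers":0},{"x":-338,"y":-47,"z":10,"ax":0,"ay":0,"az":70,"fingers":0},{"x":-364,"y":-50,"z":15,"ax":0,"ay":0,"az":75,"fingers":0},{"x":-385,"y":-53,"z":20,"ax":0,"ay":0,"az":78,"fingers":0},{"x":-397,"y":-55,"z":20,"ax":0,"ay":0,"az":80,"fingers":0},{"x":-397,"y":-55,"z":20,"ax":0,"ay":0,"az":80,"fingers":0},{"x":-397,"y":-55,"z":20,"ax":0,"ay":0,"az":80,"fingers":0}]'
python3 w.py w3 lamp_center lamp_button_top
```

```text
time: 4.73
ee_pos: [0.5078, -0.2395, 0.4302]
eef_rot: [3.136, 0.006, 0.351]
wrist_force: [-0.2, 0.4, 0.4]
grip_width: 0.0006
[-0.29  0.39  0.89  1.74 -0.32  1.16 -0.53] 4.7333
lamp_center 0.86 [513. 258.] 13111 [0.0116 0.0321 0.0767] [ 522.  -410.1] [120.6 287.5] 11.6 mean [ 530.2 -423.    41.4]
lamp_center 0.67 [324. 143.] 15463 [0.0282 0.0321 0.0786] [ 556.4 -224.3] [214.2  66.7] 20.0 mean [ 565.1 -221.    42. ]
lamp_button_top 0.85 [489. 289.] 309 [0.0727 0.0795 0.0811] [ 501.1 -398.5] [15.6 15.1] 85.5 mean [ 501.5 -397.5   78.7]
lamp_button_top 0.78 [324. 107.] 349 [0.0728 0.0796 0.0811] [ 593.5 -211.3] [15.1 15.7] 39.9 mean [ 593.5 -211.    79.4]
```

View pics/w3.png

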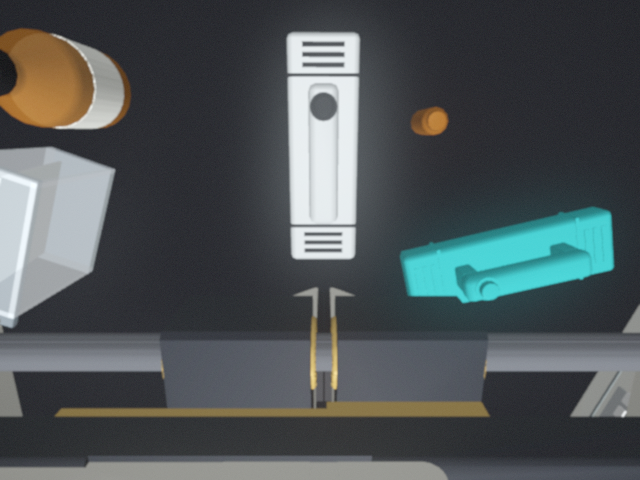

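The wrist view shows the grey lamp at (324,145) with its button up at (323,106), the turquoise look-alike at (508,258) and the vial at (430,121). I'll fit the pose now.

```bash
cat > lamp.py <<'E'
from h import *
import sys
n=sys.argv[1]
z=np.load(f'pics/{n}.npz'); p=optics.camera_params('wrist'); p['world_to_cam']=z['p']
m=np.zeros((480,640),bool); m[20:270,275:370]=1
P,u,v=pts('wrist',z['d'],p,m)
for lo,hi in((.025,.04),(.066,.076)):
    Q=P[(P[:,2]>lo)&(P[:,2]<hi)]; rr=cv2.minAreaRect(Q[:,:2].astype(np.float32)*1000)
    print(len(Q),np.median(Q[:,2]).round(4),np.round(rr[0],1),np.round(rr[1],1),round(rr[2],2))
s=status.sense(); print(np.degrees(s['eef_rot']),s['ee_pos'])
E
python3 lamp.py w3
```

```text
11422 0.0317 [ 557.8 -224. ] [200.1  62.5] 20.02
3643 0.0713 [ 557.8 -223.8] [110.6  24. ] 20.15
[179.69490723   0.30068463  20.26403949] [ 0.50832388 -0.23821533  0.43026874]
```

```bash
python3 -m crank '[{"x":15,"y":1,"z":8,"ax":0,"ay":0,"az":0,"fingers":0},{"x":40,"y":2,"z":30,"ax":0,"ay":0,"az":0,"fingers":0},{"x":65,"y":3,"z":60,"ax":0,"ay":0,"az":0,"fingers":0},{"x":82,"y":3,"z":90,"ax":0,"ay":0,"az":0,"fingers":0},{"x":90,"y":3,"z":120,"ax":0,"ay":0,"az":0,"fingers":0},{"x":90,"y":3,"z":140,"ax":0,"ay":0,"az":0,"fingers":0},{"x":90,"y":3,"z":153,"ax":0,"ay":0,"az":0,"fingers":0},{"x":90,"y":3,"z":158,"ax":0,"ay":0,"az":0,"fingers":0},{"x":90,"y":3,"z":158,"ax":0,"ay":0,"az":0,"fingers":0},{"x":90,"y":3,"z":158,"ax":0,"ay":0,"az":0,"fingers":0}]'
python3 -c "
from h import *
s=status.sense();print(s['ee_pos'],np.degrees(s['eef_rot']),s['wrist_force'])
im,d=optics.get_image('side');save('s1',cv2.resize(im[120:280,260:420],None,fx=4,fy=4))
im,d=optics.get_image('wrist');save('w4',im)"
```

```text
time: 5.72
ee_pos: [0.5934, -0.2111, 0.2731]
eef_rot: [3.136, 0.004, 0.354]
wrist_force: [0.4, -0.1, 0.7]
grip_width: 0.0006
[ 0.5934172  -0.21112424  0.27308111] [179.65222359   0.23090821  20.26001024] [ 0.42973356 -0.09071188  0.67526206]
```

View pics/s1.png

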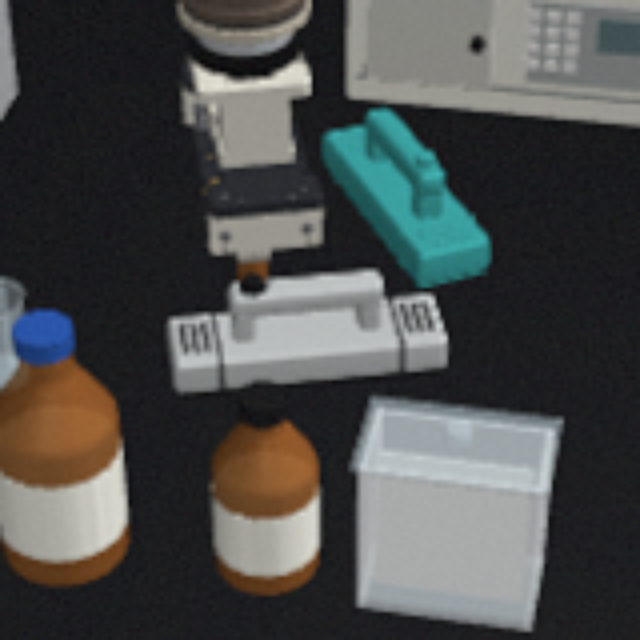

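View pics/w4.png

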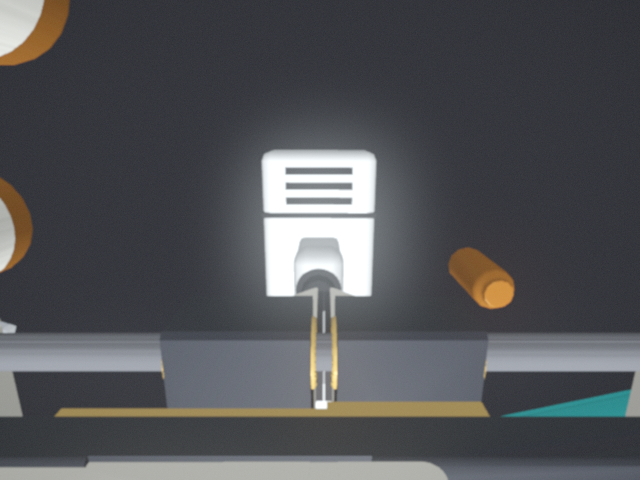

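The tips are above the button, which is at (318,285) in the wrist view. I'll lower in small steps.

```bash
python3 -m crank '[{"x":0,"y":0,"z":6,"ax":0,"ay":0,"az":0,"fingers":0},{"x":0,"y":0,"z":11,"ax":0,"ay":0,"az":0,"fingers":0},{"x":0,"y":0,"z":14,"ax":0,"ay":0,"az":0,"fingers":0},{"x":0,"y":0,"z":16,"ax":0,"ay":0,"az":0,"fingers":0},{"x":0,"y":0,"z":17,"ax":0,"ay":0,"az":0,"fingers":0},{"x":0,"y":0,"z":18,"ax":0,"ay":0,"az":0,"fingers":0},{"x":0,"y":0,"z":18,"ax":0,"ay":0,"az":0,"fingers":0},{"x":0,"y":0,"z":18,"ax":0,"ay":0,"az":0,"fingers":0}]'
```

```text
time: 6.48
ee_pos: [0.5936, -0.2115, 0.2555]
eef_rot: [3.135, 0.003, 0.353]
wrist_force: [1.3, 0.2, 0.3]
grip_width: 0.0004
```

```bash
python3 -m crank '[{"x":0,"y":0,"z":1,"ax":0,"ay":0,"az":0,"fingers":0},{"x":0,"y":0,"z":2,"ax":0,"ay":0,"az":0,"fingers":0},{"x":0,"y":0,"z":2,"ax":0,"ay":0,"az":0,"fingers":0},{"x":0,"y":0,"z":2,"ax":0,"ay":0,"az":0,"fingers":0}]'
```

```text
time: 6.82
ee_pos: [0.5936, -0.2115, 0.2534]
eef_rot: [3.135, 0.003, 0.353]
wrist_force: [-0.9, -1.4, 1.9]
grip_width: 0.0002
```

```bash
python3 -m crank '[{"x":0,"y":0,"z":1,"ax":0,"ay":0,"az":0,"fingers":0},{"x":0,"y":0,"z":1,"ax":0,"ay":0,"az":0,"fingers":0}]'; python3 -c "
from h import *
print(status.sense()['wrist_force'],status.sense()['ee_pos'])"
```

```text
time: 6.98
ee_pos: [0.5936, -0.2117, 0.2533]
eef_rot: [3.135, 0.002, 0.353]
wrist_force: [-2.5, 2.0, 10.7]
grip_width: 0.0007
[-2.49019594  2.00813091 10.70355283] [ 0.5936264  -0.21167461  0.25330403]
```

It bottomed out hard at 10.7 N with the tips at z ≈ 0.075. I'll retract, open and look.

```bash
python3 -m crank '[{"x":0,"y":0,"z":-5,"ax":0,"ay":0,"az":0,"fingers":0},{"x":0,"y":0,"z":-20,"ax":0,"ay":0,"az":0,"fingers":0},{"x":-5,"y":0,"z":-45,"ax":0,"ay":0,"az":0,"fingers":70},{"x":-25,"y":-2,"z":-75,"ax":0,"ay":0,"az":0,"fingers":70},{"x":-50,"y":-3,"z":-105,"ax":0,"ay":0,"az":0,"fingers":70},{"x":-75,"y":-3,"z":-125,"ax":0,"ay":0,"az":0,"fingers":70},{"x":-88,"y":-3,"z":-130,"ax":0,"ay":0,"az":0,"fingers":70},{"x":-90,"y":-3,"z":-130,"ax":0,"ay":0,"az":0,"fingers":70},{"x":-90,"y":-3,"z":-130,"ax":0,"ay":0,"az":0,"fingers":70},{"x":-90,"y":-3,"z":-130,"ax":0,"ay":0,"az":0,"fingers":70}]'; python3 w.py w5 lamp_button_top;python3 lamp.py w5
```

```text
time: 7.82
ee_pos: [0.509, -0.238, 0.3824]
eef_rot: [3.136, 0.003, 0.355]
wrist_force: [0.4, 1.0, 0.7]
grip_width: 0.0493
[-0.27  0.44  0.86  1.81 -0.38  1.06 -0.48] 7.8167
lamp_button_top 0.58 [327. 105.] 451 [0.0728 0.0747 0.0761] [ 593.4 -211. ] [15.1 14.7] 21.2 mean [ 593.2 -210.9   74.6]
14008 0.0317 [ 561.5 -222.6] [192.4  62.5] 20.09
5282 0.0715 [ 558.  -223.9] [110.7  23.9] 20.27
[179.67367717   0.23224205  20.35070991] [ 0.50916689 -0.23796567  0.38218922]
```

View pics/w5.png

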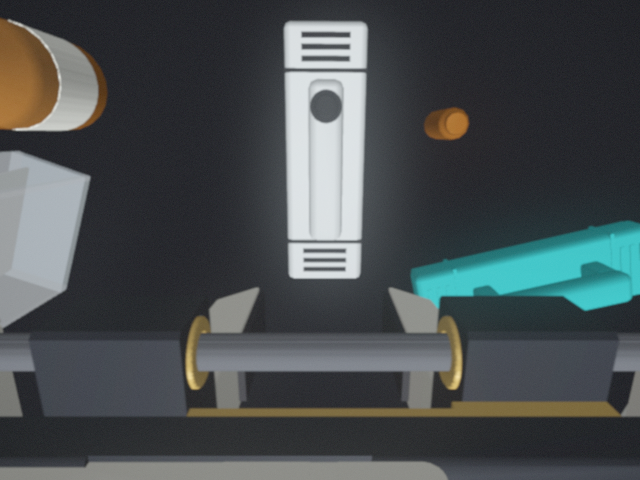

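The button now reads z = 0.0747, which is fully in, and the lamp has not moved. I'll compute the grasp move.

```bash
cat > go.py <<'E'
from h import *
import sys
from scipy.spatial.transform import Rotation as R
x,y,z,yaw=map(float,sys.argv[1:5])
s=status.sense(); A=R.from_euler('xyz',s['eef_rot']); B=R.from_euler('xyz',[180,0,yaw],degrees=True)
print('shift',((A.inv().apply(np.array([x,y,z])-s['ee_pos']))*1000).round(1),'rot',np.degrees((A.inv()*B).as_rotvec()).round(2), 'now',np.round(s['ee_pos'],4),np.degrees(s['eef_rot']).round(2),s['time'],np.round(s['wrist_force'],1))
E
python3 go.py .5579 -.2239 .221 20.2
```

```text
shift [ 51.2   2.8 161. ] rot [0.33 0.23 0.15] now [ 0.5092 -0.238   0.3822] [179.67   0.23  20.35] 7.9167 [-0.7 -0.2  0.1]
```

```bash
python3 -m crank '[{"x":20,"y":1,"z":10,"ax":0.1,"ay":0.1,"az":0.1,"fingers":60},{"x":40,"y":2,"z":30,"ax":0.3,"ay":0.2,"az":0.1,"fingers":60},{"x":51,"y":3,"z":60,"ax":0.3,"ay":0.2,"az":0.1,"fingers":60},{"x":51,"y":3,"z":85,"ax":0.3,"ay":0.2,"az":0.1,"fingers":60},{"x":51,"y":3,"z":110,"ax":0.3,"ay":0.2,"az":0.1,"fingers":60},{"x":51,"y":3,"z":125,"ax":0.3,"ay":0.2,"az":0.1,"fingers":60},{"x":51,"y":3,"z":130,"ax":0.3,"ay":0.2,"az":0.1,"fingers":60},{"x":51,"y":3,"z":130,"ax":0.3,"ay":0.2,"az":0.1,"fingers":60}]'; python3 go.py .5579 -.2239 .221 20.2
```

```text
time: 8.58
ee_pos: [0.5578, -0.2233, 0.2499]
eef_rot: [-3.14, 0.004, 0.354]
wrist_force: [0.1, 0.3, -0.7]
grip_width: 0.0599
shift [-0.   0.7 28.9] rot [-0.08  0.21  0.09] now [ 0.5578 -0.2233  0.2499] [-179.92    0.21   20.29] 8.5833 [ 0.1  0.3 -0.7]
```

```bash
python3 -m crank '[{"x":0,"y":1,"z":10,"ax":0,"ay":0.2,"az":0,"fingers":60},{"x":0,"y":1,"z":20,"ax":0,"ay":0.2,"az":0,"fingers":60},{"x":0,"y":1,"z":27,"ax":0,"ay":0.2,"az":0,"fingers":60},{"x":0,"y":1,"z":29,"ax":0,"ay":0.2,"az":0,"fingers":60},{"x":0,"y":1,"z":29,"ax":0,"ay":0.2,"az":0,"fingers":60},{"x":0,"y":1,"z":29,"ax":0,"ay":0.2,"az":0,"fingers":40},{"x":0,"y":1,"z":29,"ax":0,"ay":0.2,"az":0,"fingers":28},{"x":0,"y":1,"z":29,"ax":0,"ay":0.2,"az":0,"fingers":28},{"x":0,"y":1,"z":29,"ax":0,"ay":0.2,"az":0,"fingers":28},{"x":0,"y":1,"z":29,"ax":0,"ay":0.2,"az":0,"fingers":28}]' 40; python3 go.py .5579 -.2239 .221 20.2
```

```text
time: 9.42
ee_pos: [0.5581, -0.2242, 0.2212]
eef_rot: [-3.14, -0.0, 0.354]
wrist_force: [0.3, -0.5, -0.7]
grip_width: 0.0319
shift [-0.1 -0.4  0.2] rot [-0.06 -0.01  0.09] now [ 0.5581 -0.2242  0.2212] [-1.7994e+02 -1.0000e-02  2.0290e+01] 9.4167 [ 0.3 -0.5 -0.7]
```

```bash
python3 -m crank '[{"x":0,"y":0,"z":0,"ax":0,"ay":0,"az":0,"fingers":24},{"x":0,"y":0,"z":0,"ax":0,"ay":0,"az":0,"fingers":20},{"x":0,"y":0,"z":0,"ax":0,"ay":0,"az":0,"fingers":10},{"x":0,"y":0,"z":0,"ax":0,"ay":0,"az":0,"fingers":10},{"x":0,"y":0,"z":0,"ax":0,"ay":0,"az":0,"fingers":10},{"x":0,"y":0,"z":0,"ax":0,"ay":0,"az":0,"fingers":10}]' 40; python3 -c "
from h import *
s=status.sense();print(s['grip_width'],s['wrist_force'],s['torque'],s['ee_pos'],s['eef_rot'])"
```

```text
time: 9.92
ee_pos: [0.5581, -0.2241, 0.2213]
eef_rot: [-3.14, -0.0, 0.354]
wrist_force: [-1.6, 1.4, 3.9]
grip_width: 0.0239
0.02389546644060712 [-1.56205378  1.37838256  3.92354107] [0.37044227 0.35565889 0.05132392] [ 0.55810858 -0.22406795  0.22126869] [-3.14006772e+00 -3.05591517e-04  3.54292135e-01]
```

Gripped at 24 mm. I'll lift gently.

```bash
python3 -m crank '[{"x":0,"y":0,"z":-3,"ax":0,"ay":0,"az":0,"fingers":10},{"x":0,"y":0,"z":-8,"ax":0,"ay":0,"az":0,"fingers":10},{"x":0,"y":0,"z":-16,"ax":0,"ay":0,"az":0,"fingers":10},{"x":0,"y":0,"z":-27,"ax":0,"ay":0,"az":0,"fingers":10},{"x":0,"y":0,"z":-41,"ax":0,"ay":0,"az":0,"fingers":10},{"x":0,"y":0,"z":-57,"ax":0,"ay":0,"az":0,"fingers":10},{"x":0,"y":0,"z":-74,"ax":0,"ay":0,"az":0,"fingers":10},{"x":0,"y":0,"z":-91,"ax":0,"ay":0,"az":0,"fingers":10},{"x":0,"y":0,"z":-108,"ax":0,"ay":0,"az":0,"fingers":10},{"x":0,"y":0,"z":-125,"ax":0,"ay":0,"az":0,"fingers":10},{"x":0,"y":0,"z":-142,"ax":0,"ay":0,"az":0,"fingers":10},{"x":0,"y":0,"z":-159,"ax":0,"ay":0,"az":0,"fingers":10},{"x":0,"y":0,"z":-176,"ax":0,"ay":0,"az":0,"fingers":10},{"x":0,"y":0,"z":-191,"ax":0,"ay":0,"az":0,"fingers":10},{"x":0,"y":0,"z":-204,"ax":0,"ay":0,"az":0,"fingers":10},{"x":0,"y":0,"z":-213,"ax":0,"ay":0,"az":0,"fingers":10},{"x":0,"y":0,"z":-218,"ax":0,"ay":0,"az":0,"fingers":10},{"x":0,"y":0,"z":-220,"ax":0,"ay":0,"az":0,"fingers":10},{"x":0,"y":0,"z":-220,"ax":0,"ay":0,"az":0,"fingers":10}]' 40; python3 go.py .4925 .2057 .4413 -2.0; python3 -c "
from h import *
im,d=optics.get_image('side');save('s2',im)
im,d=optics.get_image('wrist');save('w6',im)"
```

```text
time: 11.5
ee_pos: [0.558, -0.2244, 0.4415]
eef_rot: [-3.14, -0.001, 0.354]
wrist_force: [0.1, 0.1, -3.3]
grip_width: 0.0237
shift [  87.7 -426.1    0.8] rot [-9.00e-02 -2.00e-02  2.23e+01] now [ 0.558  -0.2244  0.4415] [-1.7992e+02 -3.0000e-02  2.0300e+01] 11.5 [ 0.1  0.1 -3.3]
```

View pics/s2.png

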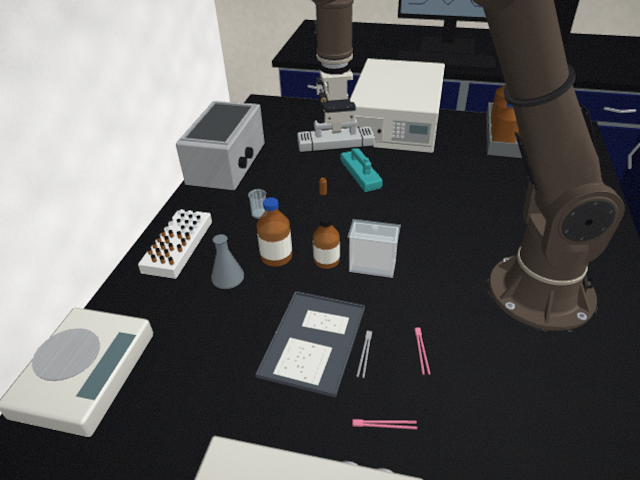

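View pics/w6.png

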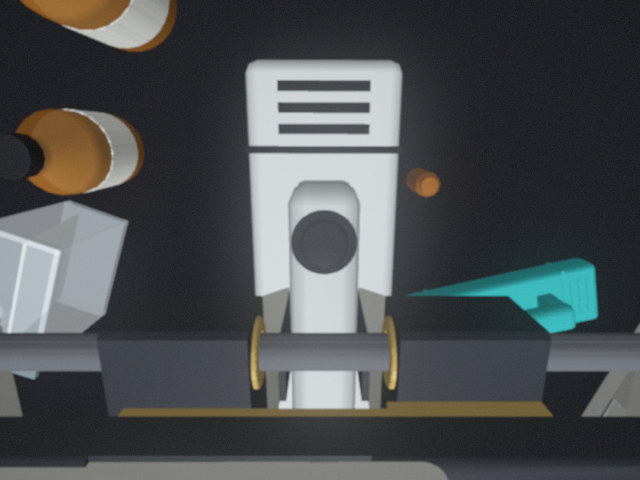

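The lamp is lifted level, at side (336,138), about 220 mm clear of the bench. The vial and the look-alike are undisturbed. I'll carry it across the row.

```bash
python3 -m crank '[{"x":1,"y":-5,"z":0,"ax":0,"ay":0,"az":0.2,"fingers":10},{"x":3,"y":-15,"z":0,"ax":0,"ay":0,"az":0.8,"fingers":10},{"x":6,"y":-30,"z":0,"ax":0,"ay":0,"az":1.6,"fingers":10},{"x":10,"y":-50,"z":0,"ax":0,"ay":0,"az":2.6,"fingers":10},{"x":15,"y":-75,"z":0,"ax":0,"ay":0,"az":3.9,"fingers":10},{"x":21,"y":-103,"z":0,"ax":0,"ay":0,"az":5.4,"fingers":10},{"x":27,"y":-131,"z":0,"ax":0,"ay":0,"az":6.9,"fingers":10},{"x":33,"y":-159,"z":0,"ax":0,"ay":0,"az":8.4,"fingers":10},{"x":39,"y":-187,"z":0,"ax":0,"ay":0,"az":9.9,"fingers":10},{"x":44,"y":-215,"z":0,"ax":0,"ay":0,"az":11.3,"fingers":10},{"x":50,"y":-243,"z":0,"ax":0,"ay":0,"az":12.7,"fingers":10},{"x":56,"y":-271,"z":0,"ax":0,"ay":0,"az":14.2,"fingers":10},{"x":62,"y":-299,"z":0,"ax":0,"ay":0,"az":15.7,"fingers":10},{"x":67,"y":-327,"z":0,"ax":0,"ay":0,"az":17.1,"fingers":10},{"x":73,"y":-353,"z":0,"ax":0,"ay":0,"az":18.5,"fingers":10},{"x":78,"y":-377,"z":0,"ax":0,"ay":0,"az":19.8,"fingers":10},{"x":82,"y":-398,"z":0,"ax":0,"ay":0,"az":20.9,"fingers":10},{"x":85,"y":-413,"z":0,"ax":0,"ay":0,"az":21.6,"fingers":10},{"x":87,"y":-422,"z":0,"ax":0,"ay":0,"az":22.1,"fingers":10},{"x":88,"y":-426,"z":0,"ax":0,"ay":0,"az":22.3,"fingers":10}]' 40; python3 -m crank '[{"x":0,"y":0,"z":0,"ax":0,"ay":0,"az":0,"fingers":10},{"x":0,"y":0,"z":0,"ax":0,"ay":0,"az":0,"fingers":10}]'; python3 go.py .4925 .2057 .2413 -2.0; python3 -c "
from h import *
print(status.sense()['joints'])
im,d=optics.get_image('side');save('s3',im)
im,d=optics.get_image('scene');save('c3',im)"
```

```text
time: 13.27
ee_pos: [0.4921, 0.2076, 0.441]
eef_rot: [-3.14, 0.002, -0.033]
wrist_force: [-0.5, 0.3, -3.1]
grip_width: 0.0238
time: 13.43
ee_pos: [0.4921, 0.207, 0.4407]
eef_rot: [-3.141, 0.002, -0.033]
wrist_force: [0.4, -0.1, -3.2]
grip_width: 0.0237
shift [  0.9   1.4 199.4] rot [-0.04  0.14  0.08] now [0.4921 0.207  0.4407] [-1.7996e+02  1.4000e-01 -1.9200e+00] 13.4333 [ 0.4 -0.1 -3.2]
[-1.22940376  0.3510478   0.99267743  1.79412602 -0.31955509  1.17114192
 -1.74140947]
```

View pics/s3.png

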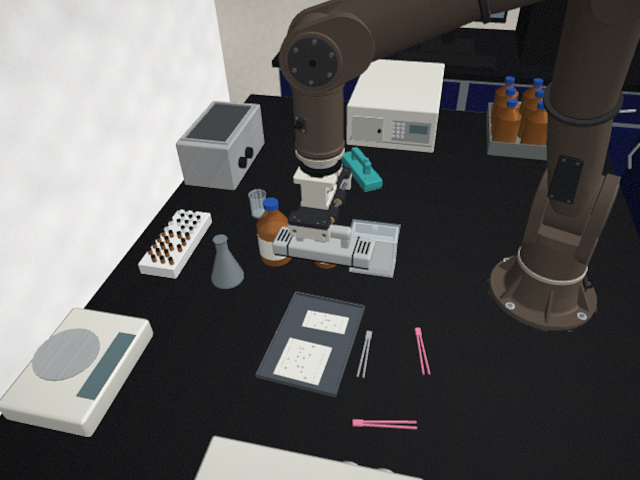

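View pics/c3.png

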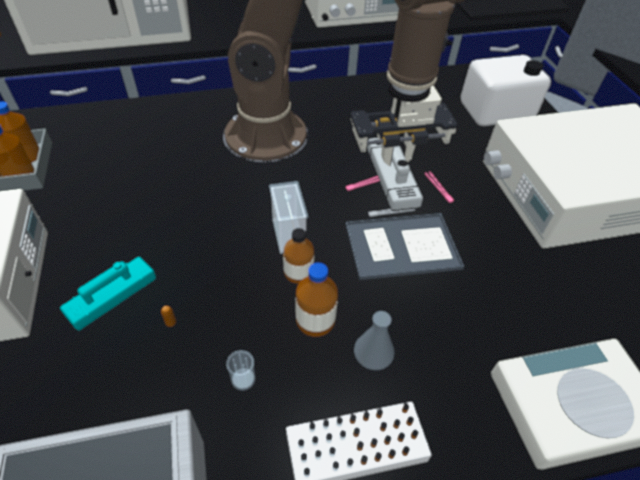

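The lamp is over the tray and everything else is in place. I'll lower it most of the way, then check.

```bash
python3 -m crank '[{"x":0,"y":0,"z":4,"ax":0,"ay":0,"az":0,"fingers":10},{"x":1,"y":1,"z":14,"ax":0,"ay":0.1,"az":0.1,"fingers":10},{"x":1,"y":1,"z":29,"ax":0,"ay":0.1,"az":0.1,"fingers":10},{"x":1,"y":1,"z":47,"ax":0,"ay":0.1,"az":0.1,"fingers":10},{"x":1,"y":1,"z":65,"ax":0,"ay":0.1,"az":0.1,"fingers":10},{"x":1,"y":1,"z":83,"ax":0,"ay":0.1,"az":0.1,"fingers":10},{"x":1,"y":1,"z":101,"ax":0,"ay":0.1,"az":0.1,"fingers":10},{"x":1,"y":1,"z":118,"ax":0,"ay":0.1,"az":0.1,"fingers":10},{"x":1,"y":1,"z":133,"ax":0,"ay":0.1,"az":0.1,"fingers":10},{"x":1,"y":1,"z":145,"ax":0,"ay":0.1,"az":0.1,"fingers":10},{"x":1,"y":1,"z":152,"ax":0,"ay":0.1,"az":0.1,"fingers":10},{"x":1,"y":1,"z":155,"ax":0,"ay":0.1,"az":0.1,"fingers":10},{"x":1,"y":1,"z":155,"ax":0,"ay":0.1,"az":0.1,"fingers":10},{"x":1,"y":1,"z":155,"ax":0,"ay":0.1,"az":0.1,"fingers":10}]' 40; python3 go.py .4925 .2057 .2413 -2.0; cat > chk.py <<'E'
from h import *
import sys
n=sys.argv[1]
p=optics.camera_params('wrist'); im,d=optics.get_image('wrist'); save('w'+n,im)
s=status.sense(); ez=s['ee_pos'][2]
m=np.zeros((480,640),bool); m[40:290,230:420]=1
P,u,v=pts('wrist',d,p,m)
def plane(Q):
    for _ in range(4):
        A=np.c_[Q[:,:2]-Q[:,:2].mean(0),np.ones(len(Q))]; c=np.linalg.lstsq(A,Q[:,2],rcond=None)[0]; r=Q[:,2]-A@c; Q=Q[abs(r)<2.0*r.std()+1e-4]
    return c,Q
for nm,lo,hi,h in (('housing',.025,.038,.032),('bar',.068,.0735,.072),('button',.0736,.09,.075)):
    zz=P[:,2]-(ez-.2213); Q=P[(zz>lo)&(zz<hi)]
    if len(Q)<30: print(nm,len(Q)); continue
    c,Q2=plane(Q); rr=cv2.minAreaRect(Q[:,:2].astype(np.float32)*1000)
    print(nm,len(Q),'z',np.median(Q[:,2]).round(4),'underside',(np.median(Q[:,2])-h).round(4),'slope deg',np.degrees(c[:2]).round(2),'rect',np.round(rr[0],1),np.round(rr[1],1),round(rr[2],2))
im,d=optics.get_image('side');save('s'+n,im); np.savez('pics/s'+n+'.npz',im=im,d=d)
im,d=optics.get_image('scene');save('c'+n,im); np.savez('pics/c'+n+'.npz',im=im,d=d)
for cam,k in(('scene','c'),('side','s')):
    q=optics.camera_params(cam); d=np.load(f'pics/{k}{n}.npz')['d']
    best=None
    for r in models.trace('lamp_center',cam)[:3]:
        P,u,v=pts(cam,d,q,r['pixels'])
        if len(P)>50 and np.median(P[:,1])>0:
            zz=P[:,2]-(ez-.2213); Q=P[(zz>.024)&(zz<.04)]; b=P[(zz>.062)&(zz<.0735)]
            for nm,W in(('housing',Q),('bar',b)):
                if len(W)<20: continue
                rr=cv2.minAreaRect(W[:,:2].astype(np.float32)*1000)
                print(cam,nm,len(W),'z',np.median(W[:,2]).round(4),np.round(rr[0],1),np.round(rr[1],1),round(rr[2],2))
E
python3 chk.py 7
```

```text
time: 14.7
ee_pos: [0.4933, 0.2054, 0.2864]
eef_rot: [-3.14, -0.0, -0.037]
wrist_force: [-0.5, 0.2, -2.8]
grip_width: 0.0237
shift [-0.8 -0.3 45.1] rot [-0.07 -0.02 -0.1 ] now [0.4933 0.2054 0.2864] [-1.7992e+02 -2.0000e-02 -2.1000e+00] 14.7 [-0.5  0.2 -2.8]
housing 26361 z 0.097 underside 0.065 slope deg [0.05 0.29] rect [545.6 203. ] [62.3 95.4] 87.86
bar 4806 z 0.1368 underside 0.0648 slope deg [-1.36  0.12] rect [531.2 203.5] [22.8 35.1] 88.29
button 1701 z 0.14 underside 0.065 slope deg [-0.24  0.05] rect [531.9 204.2] [21.8 18.7] 27.44
scene housing 926 z 0.0983 [502.  205.1] [ 63.3 184.9] 87.95
scene bar 152 z 0.1368 [513.2 204. ] [23.6 69.7] 86.26
side housing 1234 z 0.096 [491.5 209.7] [ 67. 200.] 88.66
side bar 160 z 0.1349 [452.9 212.9] [28.1 35.4] 72.68
```

View pics/s7.png

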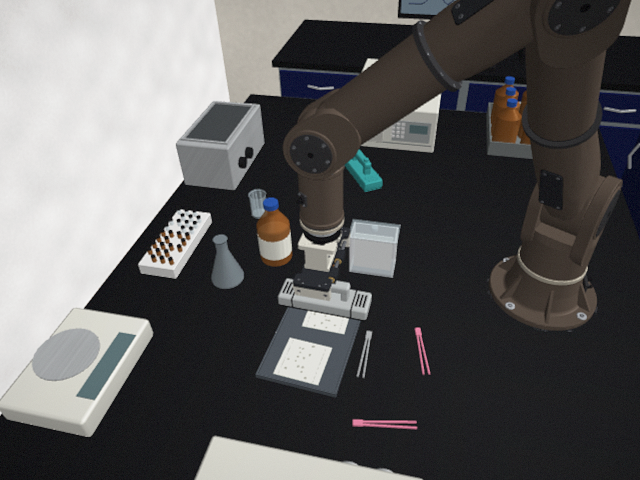

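View pics/w7.png

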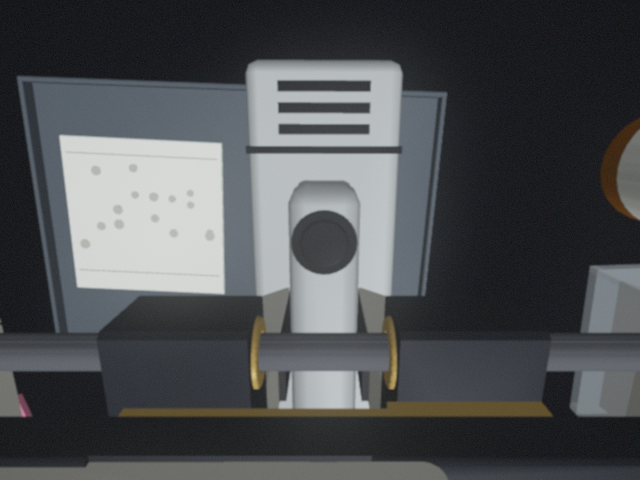

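The lamp is level, its underside is at z = 0.065 as expected, and it is centred to about 1 mm. I'll make the final lowering of 45 mm.

```bash
python3 -m crank '[{"x":0,"y":0,"z":3,"ax":0,"ay":0,"az":0,"fingers":10},{"x":0,"y":0,"z":9,"ax":0,"ay":0,"az":0,"fingers":10},{"x":0,"y":0,"z":17,"ax":0,"ay":0,"az":0,"fingers":10},{"x":0,"y":0,"z":25,"ax":0,"ay":0,"az":0,"fingers":10},{"x":-0.5,"y":0,"z":32,"ax":0,"ay":0,"az":0,"fingers":10},{"x":-0.5,"y":0,"z":38,"ax":0,"ay":0,"az":0,"fingers":10},{"x":-0.5,"y":0,"z":42,"ax":0,"ay":0,"az":-0.1,"fingers":10},{"x":-0.5,"y":0,"z":44,"ax":0,"ay":0,"az":-0.1,"fingers":10},{"x":-0.5,"y":0,"z":45,"ax":0,"ay":0,"az":-0.1,"fingers":10},{"x":-0.5,"y":0,"z":45,"ax":0,"ay":0,"az":-0.1,"fingers":10},{"x":-0.5,"y":0,"z":45,"ax":0,"ay":0,"az":-0.1,"fingers":10}]' 40; python3 go.py .4928 .2053 .2413 -2.0; python3 chk.py 8
```

```text
time: 15.87
ee_pos: [0.4928, 0.2057, 0.2417]
eef_rot: [-3.14, -0.001, -0.035]
wrist_force: [-0.1, 1.4, -3.5]
grip_width: 0.0238
shift [0.  0.4 0.4] rot [-0.11 -0.04  0.02] now [0.4928 0.2057 0.2417] [-1.7989e+02 -4.0000e-02 -1.9800e+00] 15.8667 [-0.1  1.4 -3.5]
housing 26364 z 0.0523 underside 0.0203 slope deg [0.07 0.32] rect [545.  203.5] [62.6 95.7] 88.17
bar 4782 z 0.0921 underside 0.0201 slope deg [-1.41 -0.03] rect [530.8 203.9] [23.  35.3] 87.87
button 1760 z 0.0953 underside 0.0203 slope deg [-0.43 -0.  ] rect [528.6 203.4] [26.3 20.6] 9.1
scene housing 898 z 0.0534 [501.9 205.1] [ 61.9 180.5] 87.93
scene bar 146 z 0.0914 [511.8 204.6] [23.9 71.5] 86.97
side housing 1158 z 0.051 [490.6 208.5] [ 65.4 200.2] 88.12
side bar 143 z 0.0902 [453.4 210.1] [24.9 37.2] 87.14
```

View pics/s8.png

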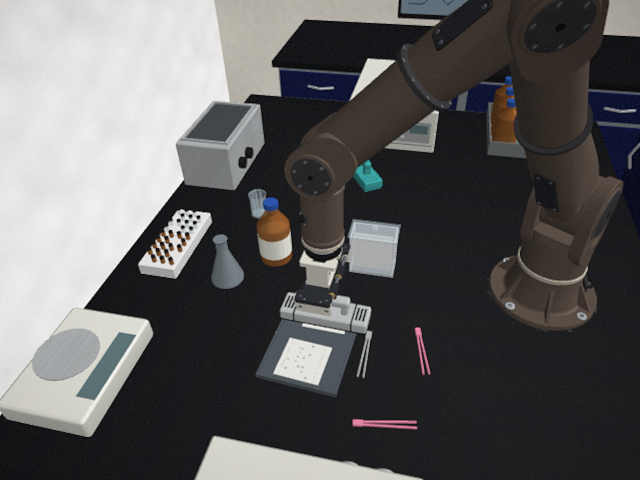

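View pics/w8.png

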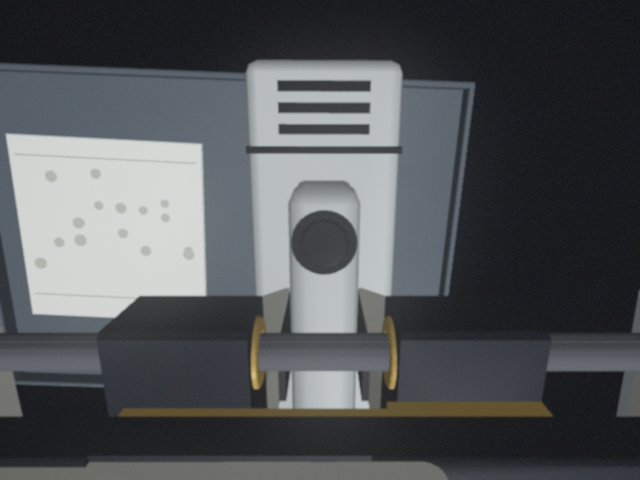

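View pics/c8.png

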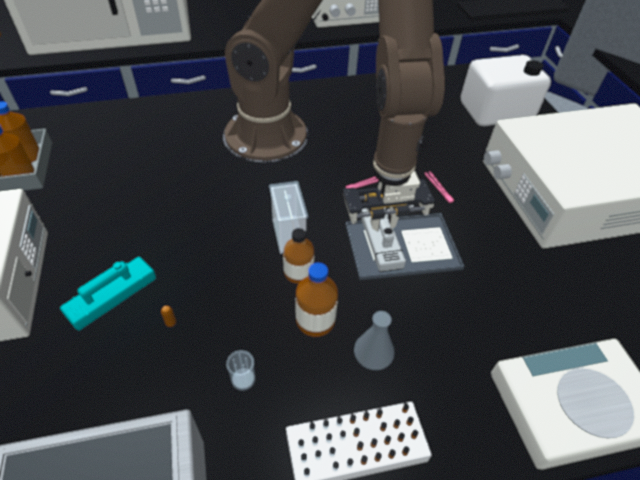

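The lamp's underside is at 0.0203 m, which puts it about 15.3 mm above the coating. It is centred and level, and the button is still in (3 mm proud). I'll do a last steadiness check, then hand in.

```bash
python3 go.py .4928 .2053 .2413 -2.0; python3 -c "
from h import *
s=status.sense();print(np.abs(s['qd']).max(),s['grip_width'],s['time']);print(workorder.sign_off())"
```

```text
shift [0.1 0.4 0.4] rot [-0.12 -0.04  0.03] now [0.4927 0.2057 0.2417] [-1.7988e+02 -4.0000e-02 -1.9700e+00] 16.1167 [-0.8 -1.  -2.7]
0.0018122759913645008 0.023639435085510595 16.1167
the job is handed in; nothing more can be done
None
```

I pressed the light-grey lamp's button fully in, gripped the lamp by its handle at 40 N and carried it over the row with its underside 220 mm above the bench. I handed the job in at 16.1 s, with the lamp held over the narrow plate.

- **Switch:** the button bottomed out at about 11 N. Its top then stood about 3 mm proud of the bar, and it still did in the last check.
- **Height and level:** the underside was at z ≈ 20.3 mm, about 15.3 mm above the coating. The tool was within about 0.15° of level. Planes fitted to the depth image gave up to 0.3° on the housing, and 1.4° on the small visible part of the bar, where the fit is poor.
- **Position:** the lamp was centred on the plate to about 1 mm and aligned to its −2° angle within about 0.2°. The side camera put the lamp 2–3 mm further in y than the wrist and scene cameras did. I trusted the wrist camera and the tool pose.
- **Steadiness:** joint speeds were about 0.002 rad/s at hand-in, and the grip opening held at 24 mm.
- **Everything else:** the final pictures show nothing else visible moved. The narrow plate was mostly hidden under the lamp, so I could not see all of it, and the small bottle showed only in the scene view. I never touched the plates.

My first move command was refused because its rows left out some of the values, and nothing moved.

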